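# Find the tap valve by weight

## Task

One of the three chrome canisters on the bathroom shelf hides the spare brass tap valve: lift canisters clear of the shelf, closed, to feel which is the heavy one, and never take the lid off a light one while you look. Take the lid off the heavy one, stand it upright on the shelf, then lift out the valve and set it down gently, not dropped, in the white ceramic ring dish. Leave all three canisters standing on the shelf, the two light ones still closed.

Things in the scene. Friction and masses are not known exactly. Their poses are not given: they have to be found in the camera images.
- canister_a: Base of one of three identical round chrome canisters, told apart only by weight: a loose cup, 60 mm outside diameter, 24 mm high, 3 mm wall, 5 mm floor. Grip its side to lift the closed canister (60 mm tall overall). Origin: centre of underside, z up. Closed, the one with the valve weighs 0.36 to 0.43 kg, the others 0.16 kg each.
- canister_b: Base of one of three identical round chrome canisters, told apart only by weight: a loose cup, 60 mm outside diameter, 24 mm high, 3 mm wall, 5 mm floor. Grip its side to lift the closed canister (60 mm tall overall). Origin: centre of underside, z up. Any of the three may hold the valve; the others hold a small plastic pot.
- canister_c: Base of one of three identical round chrome canisters, told apart only by weight: a loose cup, 60 mm outside diameter, 24 mm high, 3 mm wall, 5 mm floor. Grip its side to lift the closed canister (60 mm tall overall). Origin: centre of underside, z up. In whichever holds it, the valve stands upright and loose on the floor, within 4 mm of centre.
- lid_a: Chrome lid of canister_a: a plain cup upside down, 50 mm outside diameter, 55 mm tall, standing loose (2 mm play) on the base's floor inside its wall; the upper 36 mm show, to be gripped by the sides. Origin: centre of its open lower edge, 5 mm above the canister's; z up. It must rise 55 mm to clear the valve.
- lid_b: Chrome lid of canister_b: a plain cup upside down, 50 mm outside diameter, 55 mm tall, standing loose (2 mm play) on the base's floor inside its wall; the upper 36 mm show, to be gripped by the sides. Origin: centre of its open lower edge, 5 mm above the canister's; z up. Wall 2.5 mm, top 4 mm.
- lid_c: Chrome lid of canister_c: a plain cup upside down, 50 mm outside diameter, 55 mm tall, standing loose (2 mm play) on the base's floor inside its wall; the upper 36 mm show, to be gripped by the sides. Origin: centre of its open lower edge, 5 mm above the canister's; z up. Valve: round brass, 49 mm tall, 28 mm wide, 24 mm above its lowest 22 mm.
- dish: Round white ceramic dish, open above, fixed: 100 mm across the rim, 90 mm at the foot, 18 mm high, 5 mm wall, flat floor 6 mm thick. Origin: centre of its underside, at the height of the shelf's top (z 20 mm). The white shelf is level, x 0.33 to 0.77 m; tub, tweezers, switch and tumbler stand beyond |y| 0.36 m; the shelf 70 to 140 mm before and behind (x) each canister is free.
There are look-alikes about, which are no part of the job. What is shaped like the lid_a but pink or red is not meant.

How it is judged:
On the way, in this order (a step that is already met when the one before it is completed fails the run):
1. a closed canister is lifted at least 10 mm clear of the shelf (((height (world z) of canister_a above 0.03 m and (horizontal distance between lid_a and canister_a below 0.01 m and z of lid_a in the frame of canister_a below 0.012 m)) or (height (world z) of canister_b above 0.03 m and (horizontal distance between lid_b and canister_b below 0.01 m and z of lid_b in the frame of canister_b below 0.012 m)) or (height (world z) of canister_c above 0.03 m and (horizontal distance between lid_c and canister_c below 0.01 m and z of lid_c in the frame of canister_c below 0.012 m)))), for 0.2 s.
2. the valve is set down, not dropped: the dish carries it while the gripper is still down around it (contact force between dish and anything else above 1.8 N and z of the grasp point in the frame of dish below 0.08 m), for 0.05 s.
At the end, for the whole second after the job is handed in: The valve rests in the dish (which carries 1.8 to 3.4 N). All canisters stand on the shelf outside the dish, upright within 10 degrees; two lids seated in their own canisters (10 mm); the third upright, open side down, on the shelf or its canister. All at rest (contact force between dish and anything else between 1.8 and 3.4 N and angle between each of canister_a, lid_a, canister_b, lid_b, canister_c, lid_c's own z axis and vertical below 0.17 rad and height (world z) of canister_a between 0.01 and 0.035 m and horizontal distance between each of canister_a, canister_b, canister_c and dish above 0.075 m and height (world z) of lid_a between 0.01 and 0.04 m and horizontal distance between each of lid_a, lid_b, lid_c and dish above 0.065 m and linear speed of each of lid_a, canister_a, lid_b, canister_b, lid_c, canister_c below 0.02 m/s and height (world z) of canister_b between 0.01 and 0.035 m and height (world z) of lid_b between 0.01 and 0.04 m and height (world z) of canister_c between 0.01 and 0.035 m and height (world z) of lid_c between 0.01 and 0.04 m and (((horizontal distance between lid_a and canister_a below 0.01 m and z of lid_a in the frame of canister_a below 0.012 m) and (horizontal distance between lid_b and canister_b below 0.01 m and z of lid_b in the frame of canister_b below 0.012 m)) or ((horizontal distance between lid_a and canister_a below 0.01 m and z of lid_a in the frame of canister_a below 0.012 m) and (horizontal distance between lid_c and canister_c below 0.01 m and z of lid_c in the frame of canister_c below 0.012 m)) or ((horizontal distance between lid_b and canister_b below 0.01 m and z of lid_b in the frame of canister_b below 0.012 m) and (horizontal distance between lid_c and canister_c below 0.01 m and z of lid_c in the frame of canister_c below 0.012 m)))); the robot touches nothing.
It fails at once if the lid of canister_a is lifted off by the fingers though this canister is a light one and the dish is still empty (contact force between the fingers and lid_a above 0.5 N and z of lid_a in the frame of canister_a above 0.03 m and contact force between canister_a and anything else below 2.5 N and contact force between dish and anything else below 0.5 N).
It fails at once if the lid of canister_b is lifted off by the fingers though this canister is a light one and the dish is still empty (contact force between the fingers and lid_b above 0.5 N and z of lid_b in the frame of canister_b above 0.03 m and contact force between canister_b and anything else below 2.5 N and contact force between dish and anything else below 0.5 N).
It fails at once if the lid of canister_c is lifted off by the fingers though this canister is a light one and the dish is still empty (contact force between the fingers and lid_c above 0.5 N and z of lid_c in the frame of canister_c above 0.03 m and contact force between canister_c and anything else below 2.5 N and contact force between dish and anything else below 0.5 N).
It fails at once if the dish is struck or pressed with more than 60 N (contact force between dish and anything else above 60 N).
It also fails if it takes over 72 s, if anything falls off the work surface, if the arm or the gripper's body presses on something with over 40 N, if the wrist force passes 120 N, or if a joint passes its speed limit or range.

## Robot

A 6-joint arm with a two-finger parallel gripper is mounted at the origin on the work surface. World frame = base frame: x ahead of the robot, y to its left, z up, the work surface at z = 0. Lengths are in m, angles in rad, forces in N, time in s.
With the tool pointing down it reaches from about 0.25 to 0.775 m from the base axis. Payload 4 kg.
Tool frame: the origin (TCP) lies midway between the tips of the shut fingers; the grasp point (between the pads) lies 19 mm behind it; z points along the fingers, y is the direction in which the jaws open and shut (so a half turn about z gives the same grasp; the last joint's range is limited). The gripper opens to 94 mm and grips with 3 to 60 N. Pads are 16 mm wide; open, the fingers measure 119 mm over their backs; the gripper's body (75 mm by 177 mm) begins 78 mm behind the grasp point.
Start: joints at [1.113, 0.087, 1.371, -0, 1.684, -0.103], TCP at [0.191, 0.516, 0.206] pointing down, gripper open.
Joint ranges: [-3.1, 3.1], [-0.76, 2.03], [0.27, 2.55], [-1.08, 4.22], [0.17, 2.65], [-2.57, 2.57]. Speed limits (rad/s): [2.79, 2.79, 3.14, 3.14, 3.14, 3.14].

## Interface

Orientations are given as [roll, pitch, yaw] about the fixed x, y, z axes, in that order (R = Rz(yaw) Ry(pitch) Rx(roll)).
In Python, from bench import robot gives the robot as it stands.
- The arm moves only by the tool drive_tool, never from a script. Its argument "series" is a list that holds one entry, the list of rows, each a list of 7 numbers: the turn, a rotation vector about the tool's x, y, z in rad, then the shift along the tool's x, y, z in cm, then the opening in per cent of the stroke, from 0 (shut) to 100 (fully open). In form: [[[rx, ry, rz, tx, ty, tz, fingers], ...]]. A call has 1 to 20 rows; each row is the pose to reach, as a shift and turn from the pose measured when the call began, along the tool's axes at that moment; what a row does not reach only later rows make up. A row lasts 1/10 s, in which the tool goes at most 50 mm and 8.59 degrees, less where a joint would pass 70% of its speed; a pose out of reach is approached as far as the arm can. A call with a gripper value outside its range is refused whole. The fingers move at their own pace and stop on an object; the grip force is fixed at half the most. Time passes only in rows, so rows that repeat a pose let the fingers close. It gives the time, the measured TCP pose, the force and the opening at its end, in the units of the state.
- robot.get_obs(): the state, without advancing time (a new reading comes with each control period).
- robot.snapshot(name): name is "scene" or "top"; returns a dict with "img" (420x560x3 uint8, blue, green, red), "depth" (420x560 float32, m along the optical axis (not along the pixel's ray), 0 where there is no reading), "vertical_fov" (degrees; the focal length in pixels is half the picture's height over the tangent of half this angle, whatever the lens; pixels are square), "cx", "cy" (the principal point, pixels), "dist_coeffs" ([k1, k2, p1, p2, k3] as OpenCV has them; the pictures are not rectified), "rvec" (rotation vector, rad) and "tvec" (3), from world to camera coordinates, as OpenCV has them. Camera axes: x right, y down, z forward; pixel columns grow to the right and rows downward; lengths in m; the calibration is good to about 2 mm. A picture is of the moment at which its call begins.
- robot.close_job(): hands the job in, once; it reports no verdict.
The state is a dict: "time": time; "joint_positions": joint angles; "qvel": joint speeds; "joint_torque": joint torques, N m; "tool_pos": TCP position; "ee_rot": TCP orientation; "wrist_force": force on the tool from outside, world axes, zero at the start; "wrist_torque": the same for the moment, N m; "width": finger opening in m.
Only numpy, scipy, OpenCV 4.12 (cv2) and the standard library are available. Lean on these libraries where they do the work, as an engineer would, in place of code of your own. Each camera call takes 0.05 s, during which the arm holds its last target.

## Working session

There is one attempt and no reset: what is moved stays moved. The work goes in short steps, Python scripts to look and compute and a tool call to move; the robot and the scene stay as the last step left them, time stands still between calls to the robot, and variables do not carry over. Pictures are saved under pics/ and viewed, and the job is handed in when it is done.

Besides the shell and the picture viewer there is one more tool, called after ">>>" by a JSON object that holds its "api" and its "payload". drive_tool: Moves the arm, as the interface text tells. Its arguments: {"type":"object","properties":{"series":{"type":"array","items":{"type":"array","items":{"type":"array","items":{"type":"number"}}}}},"required":["series"]}

```bash
mkdir -p pics; ls; cat > h.py <<'E'
import numpy as np, cv2
from bench import robot
def snap(n,f=None):
    s=robot.snapshot(n)
    if f: cv2.imwrite('pics/'+f,s['img'])
    return s
def world(s):
    d=s['depth'];h,w=d.shape
    f=h/2/np.tan(np.radians(s['vertical_fov'])/2)
    K=np.array([[f,0,s['cx']],[0,f,s['cy']],[0,0,1.]])
    u,v=np.meshgrid(np.arange(w),np.arange(h))
    p=np.stack([u,v],-1).reshape(-1,1,2).astype(float)
    q=cv2.undistortPoints(p,K,np.array(s['dist_coeffs'],float)).reshape(h,w,2)
    c=np.concatenate([q*d[...,None],d[...,None]],-1)
    R=cv2.Rodrigues(np.array(s['rvec'],float))[0]
    W=(c-np.array(s['tvec']).reshape(3))@R
    W[d==0]=np.nan
    return W
E
python3 - <<'E'
from h import *
for n in('scene','top'):
    s=snap(n,n+'0.png'); np.savez('/tmp/'+n,W=world(s),img=s['img'])
    print(s['rvec'],s['tvec'],s['vertical_fov'])
print(robot.get_obs())
E
```

```text
pics
[ 1.73376316  1.44229663 -0.76504222] [-0.07123638 -0.26357908  1.68440611] 46.78218354326335
[ 2.12632456 -2.18135585  0.09719645] [0.00864978 0.53626963 1.03335778] 52.12000372974543
{'time': 0.1, 'joint_positions': array([ 1.11292814e+00,  8.78699163e-02,  1.37212330e+00,  1.28973099e-05,
        1.68363992e+00, -1.03112739e-01]), 'qvel': array([-0.00031715, -0.00191541, -0.00346789, -0.00048131, -0.00082673,
       -0.00101527]), 'joint_torque': array([ 1.91442690e-03, -3.41251659e+01, -3.03302586e+01,  7.19047431e-02,
        3.04490793e-02, -9.40843802e-05]), 'tool_pos': array([0.1908245 , 0.51528161, 0.20441713]), 'ee_rot': array([-3.13956432e+00, -2.22777609e-04,  2.78683842e+00]), 'wrist_force': array([ 0.05358103,  0.34449162, -1.03330383]), 'wrist_torque': array([ 0.0083408 , -0.00069165, -0.00027941]), 'width': 0.09415181738642175}
```

View pics/scene0.png

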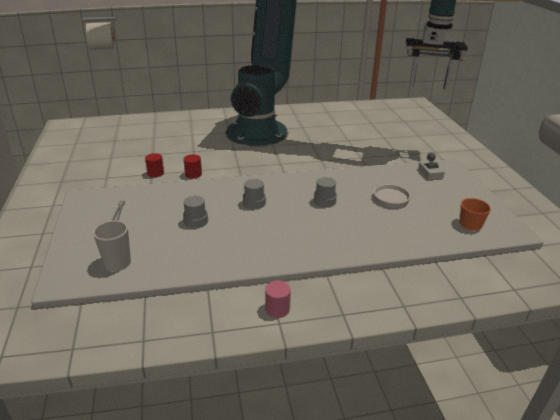

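View pics/top0.png

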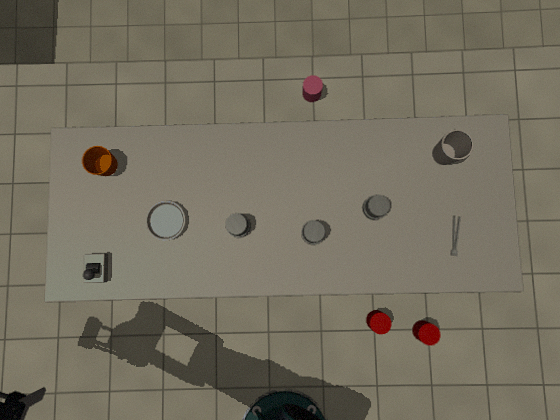

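The top view shows three grey canisters at (237,225), (314,232) and (377,206), and the dish at (167,220). Possible mix-ups are the red cups at (379,322) and (427,333), the pink one at (312,89), the orange tub at (98,160) and the tumbler at (456,145). None of these is chrome. I choose the three grey ones.

```bash
cat >> h.py <<'E'
from scipy import ndimage
def circ(x,y):
    A=np.c_[x,y,np.ones(len(x))];c=np.linalg.lstsq(A,x*x+y*y,rcond=None)[0]
    return c[0]/2,c[1]/2,np.sqrt(c[2]+(c[0]**2+c[1]**2)/4)
def tops(s,zlo=.066,zhi=.095):
    W=world(s)
    m=(W[...,2]>zlo)&(W[...,2]<zhi)&(W[...,0]>.3)&(W[...,0]<.78)&(abs(W[...,1])<.33)
    l,n=ndimage.label(m)
    for i in range(1,n+1):
        k=l==i
        if k.sum()<30: continue
        P=W[k]; h=cv2.convexHull(P[:,:2].astype(np.float32)); c=cv2.minEnclosingCircle(h)
        vv,uu=np.nonzero(k)
        print('px',uu.mean().round(),vv.mean().round(),'n',k.sum(),'mean',P.mean(0).round(4),'med z',np.median(P[:,2]).round(4),'encl',np.round(c[0],4),round(c[1],4))
E
python3 - <<'E'
from h import *
z=np.load('/tmp/top.npz');W=z['W'];img=z['img']
for u,v in[(237,225),(314,232),(377,206),(167,220),(200,250),(350,260)]: print(u,v,W[v,u].round(4))
cv2.imwrite('pics/crop.png',cv2.resize(img[170:270,130:430],None,fx=2.6,fy=2.6))
for n in('top','scene'):
    s=snap(n);tops(s)
    W=world(s);m=(W[...,2]>.031)&(W[...,2]<.045)&(W[...,0]>.3)&(W[...,0]<.6)&(W[...,1]<.32)&(W[...,1]>.15)
    P=W[m];print('dish',len(P),cv2.minEnclosingCircle(P[:,:2].astype(np.float32)),circ(P[:,0],P[:,1]))
E
```

```text
237 225 [0.5027 0.0981 0.0779]
314 232 [ 0.4815 -0.0827  0.0779]
377 206 [ 0.5387 -0.232   0.08  ]
167 220 [0.5242 0.2787 0.0257]
200 250 [0.4479 0.1986 0.0167]
350 260 [ 0.4142 -0.172   0.019 ]
px 378.0 205.0 n 392 mean [ 0.5417 -0.2349  0.0795] med z 0.08 encl [ 0.5429 -0.2353] 0.026
px 236.0 223.0 n 355 mean [0.5069 0.101  0.0799] med z 0.0801 encl [0.5074 0.1014] 0.025
px 314.0 231.0 n 358 mean [ 0.4845 -0.082   0.08  ] med z 0.0801 encl [ 0.4849 -0.0819] 0.0251
dish 271 ((0.5236247777938843, 0.28077471256256104), 0.050293754786252975) (np.float64(0.523266686501004), np.float64(0.27979006184503313), np.float64(0.046342148172912837))
px 326.0 184.0 n 243 mean [0.5135 0.099  0.0782] med z 0.0804 encl [0.5072 0.1014] 0.027
px 254.0 186.0 n 251 mean [ 0.4919 -0.0833  0.0782] med z 0.0803 encl [ 0.486 -0.084] 0.0296
px 194.0 204.0 n 293 mean [ 0.5493 -0.2362  0.0783] med z 0.0804 encl [ 0.5445 -0.2366] 0.0269
dish 242 ((0.5234875679016113, 0.2814095914363861), 0.05278167873620987) (np.float64(0.5242877892623848), np.float64(0.27889679388810906), np.float64(0.04669440283759993))
```

View pics/crop.png

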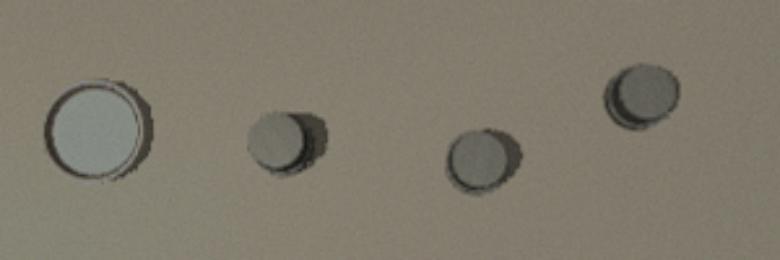

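>>> {"api": "drive_tool", "payload": {"series": [[[0, 0, -0.12, -4, -2.5, 0, 100], [0, 0, -0.24, -8, -5, 0, 100], [0, 0, -0.355, -12, -7.6, 0, 100], [0, 0, -0.355, -16, -10.1, 0, 100], [0, 0, -0.355, -20, -12.7, 0, 100], [0, 0, -0.355, -24, -15.2, 0, 100], [0, 0, -0.355, -28, -17.7, 0, 100], [0, 0, -0.355, -32, -20.3, 0, 100], [0, 0, -0.355, -36, -22.8, 0, 100], [0, 0, -0.355, -40, -25.3, 0, 100], [0, 0, -0.355, -44, -27.9, 0, 100], [0, 0, -0.355, -44, -27.9, 4, 100], [0, 0, -0.355, -44, -27.9, 7, 100], [0, 0, -0.355, -44, -27.9, 7, 100], [0, 0, -0.355, -44, -27.9, 7, 100]]]}}

```text
time: 1.7
tool_pos: [0.5063, 0.1009, 0.1351]
ee_rot: [-3.14, -0.002, -3.141]
wrist_force: [-0.2, 0.1, 0.7]
width: 0.0939
```

>>> {"api": "drive_tool", "payload": {"series": [[[0, 0, 0, 0, 0.05, 3, 100], [0, 0, 0, 0, 0.05, 6, 100], [0, 0, 0, 0, 0.05, 9, 100], [0, 0, 0, 0, 0.05, 10.5, 100], [0, 0, 0, 0, 0.05, 11.0, 100], [0, 0, 0, 0, 0.05, 11.0, 100], [0, 0, 0, 0, 0.05, 11.0, 100]]]}}

```text
time: 2.4
tool_pos: [0.5078, 0.1017, 0.0274]
ee_rot: [-3.141, 0.002, -3.141]
wrist_force: [0.1, 0.1, 0.6]
width: 0.0939
```

>>> {"api": "drive_tool", "payload": {"series": [[[0, 0, 0, 0, 0, 0, 70], [0, 0, 0, 0, 0, 0, 62], [0, 0, 0, 0, 0, 0, 55], [0, 0, 0, 0, 0, 0, 50], [0, 0, 0, 0, 0, 0, 50], [0, 0, 0, 0, 0, 0, 50], [0, 0, 0, 0, 0, 0, 50]]]}}

```text
time: 3.1
tool_pos: [0.5078, 0.1016, 0.0275]
ee_rot: [-3.14, 0.002, -3.141]
wrist_force: [-0.5, -0.0, 1.2]
width: 0.0597
```

>>> {"api": "drive_tool", "payload": {"series": [[[0, 0, 0, 0, 0, -0.4, 50], [0, 0, 0, 0, 0, -1, 50], [0, 0, 0, 0, 0, -1.6, 50], [0, 0, 0, 0, 0, -2.2, 50], [0, 0, 0, 0, 0, -2.5, 50], [0, 0, 0, 0, 0, -2.5, 50], [0, 0, 0, 0, 0, -2.5, 50], [0, 0, 0, 0, 0, -2.5, 50], [0, 0, 0, 0, 0, -2.5, 50], [0, 0, 0, 0, 0, -2.5, 50], [0, 0, 0, 0, 0, -2.5, 50]]]}}

```text
time: 4.2
tool_pos: [0.5076, 0.1016, 0.0523]
ee_rot: [-3.14, 0.002, -3.141]
wrist_force: [0.0, 0.1, -2.0]
width: 0.0593
```

```bash
python3 - <<'E'
from h import *
F=[]
for i in range(4):
    o=robot.get_obs();F.append(o['wrist_force'])
    s=snap('scene','lift1.png' if i==0 else None)
print(np.round(F,2),o['tool_pos'],o['width'],o['joint_torque']);tops(s,.06,.13)
E
```

```text
[[ 0.02  0.11 -1.96]
 [ 0.01 -1.1  -2.02]
 [ 0.5  -0.1  -1.76]
 [-0.   -0.61 -1.55]] [0.50775815 0.10158011 0.05246891] 0.05927992780973681 [ 8.04041224e-05 -3.29422331e+01 -2.87112701e+01 -1.47293333e-02
  7.13534583e-02  8.30448994e-05]
px 327.0 180.0 n 813 mean [0.5178 0.0992 0.0918] med z 0.0936 encl [0.5115 0.1016] 0.0433
px 254.0 187.0 n 291 mean [ 0.4933 -0.0836  0.0759] med z 0.0798 encl [ 0.4848 -0.0825] 0.0274
px 194.0 205.0 n 337 mean [ 0.5509 -0.2364  0.0762] med z 0.08 encl [ 0.5433 -0.2368] 0.0266
```

View pics/lift1.png

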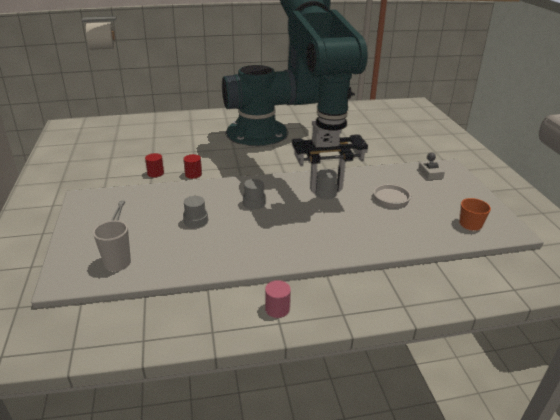

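Canister 1 is lifted, at pixel (327,182), and reads about -1.8 N, which looks light. I'll set it down and test the next one.

>>> {"api": "drive_tool", "payload": {"series": [[[0, 0, 0, 0, 0, 0.6, 50], [0, 0, 0, 0, 0, 1.2, 50], [0, 0, 0, 0, 0, 1.8, 50], [0, 0, 0, 0, 0, 2.2, 50], [0, 0, 0, 0, 0, 2.4, 50], [0, 0, 0, 0, 0, 2.48, 50], [0, 0, 0, 0, 0, 2.48, 50], [0, 0, 0, 0, 0, 2.48, 50], [0, 0, 0, 0, 0, 2.48, 66], [0, 0, 0, 0, 0, 2.48, 80], [0, 0, 0, 0, 0, 2.48, 100], [0, 0, 0, 0, 0, 2.48, 100], [0, 0, 0, 0, 0, 1, 100], [0, 0, 0, 0, 0, -2, 100], [0, 0, 0, 0, 0, -5, 100], [0, 0, 0, 0, 0, -8, 100], [0, 0, 0, 0, 0, -8, 100]]]}}

```text
time: 6.1
tool_pos: [0.5107, 0.102, 0.1379]
ee_rot: [-3.141, 0.013, -3.141]
wrist_force: [0.6, -0.6, -0.2]
width: 0.0938
```

```bash
python3 - <<'E'
from h import *
F=[]
for i in range(4):
    o=robot.get_obs();F.append(o['wrist_force'][2])
    s=snap('scene')
print(np.round(F,2),o['tool_pos'],o['width']);tops(s,.06,.095)
E
```

```text
[-0.18  0.59 -0.25  0.62] [0.5069983  0.1016363  0.13141625] 0.09381031597114751
px 326.0 185.0 n 276 mean [0.5151 0.0989 0.076 ] med z 0.0794 encl [0.507 0.101] 0.0284
px 254.0 187.0 n 289 mean [ 0.4934 -0.0836  0.0761] med z 0.08 encl [ 0.4857 -0.083 ] 0.0267
px 194.0 205.0 n 337 mean [ 0.5509 -0.2362  0.0763] med z 0.08 encl [ 0.5438 -0.2377] 0.0275
```

>>> {"api": "drive_tool", "payload": {"series": [[[0, 0, 0, 0.5, -4.5, 0, 100], [0, 0, 0, 1, -9, 0, 100], [0, 0, 0, 1.6, -13.5, 0, 100], [0, 0, 0, 2.15, -18.4, 0, 100], [0, 0, 0, 2.15, -18.4, 0, 100], [0, 0, 0, 2.15, -18.4, 3, 100], [0, 0, 0, 2.15, -18.4, 6, 100], [0, 0, 0, 2.15, -18.4, 9, 100], [0, 0, 0, 2.15, -18.4, 10.4, 100], [0, 0, 0, 2.15, -18.4, 10.5, 100], [0, 0, 0, 2.15, -18.4, 10.5, 100]]]}}

```text
time: 7.4
tool_pos: [0.4853, -0.0822, 0.0261]
ee_rot: [-3.14, -0.001, -3.14]
wrist_force: [0.5, 0.5, 0.9]
width: 0.0938
```

>>> {"api": "drive_tool", "payload": {"series": [[[0, 0, 0, 0, 0, 0, 70], [0, 0, 0, 0, 0, 0, 62], [0, 0, 0, 0, 0, 0, 55], [0, 0, 0, 0, 0, 0, 50], [0, 0, 0, 0, 0, 0, 50], [0, 0, 0, 0, 0, 0, 50], [0, 0, 0, 0, 0, 0, 50], [0, 0, 0, 0, 0, -0.4, 50], [0, 0, 0, 0, 0, -1, 50], [0, 0, 0, 0, 0, -1.6, 50], [0, 0, 0, 0, 0, -2.2, 50], [0, 0, 0, 0, 0, -2.5, 50], [0, 0, 0, 0, 0, -2.5, 50], [0, 0, 0, 0, 0, -2.5, 50], [0, 0, 0, 0, 0, -2.5, 50], [0, 0, 0, 0, 0, -2.5, 50], [0, 0, 0, 0, 0, -2.5, 50], [0, 0, 0, 0, 0, -2.5, 50]]]}}

```text
time: 9.2
tool_pos: [0.4852, -0.0822, 0.0509]
ee_rot: [-3.14, -0.001, -3.14]
wrist_force: [0.8, 0.2, -5.0]
width: 0.0598
```

```bash
python3 - <<'E'
from h import *
F=[]
for i in range(5):
    o=robot.get_obs();F.append(o['wrist_force'][2])
    s=snap('scene')
print(np.round(F,2),o['tool_pos'],o['width'],o['time'],o['joint_torque']);tops(s,.06,.13)
E
```

```text
[-5.01 -2.54 -3.51 -4.72 -4.28] [ 0.48527743 -0.08220284  0.05103174] 0.05973258039676019 9.4 [-4.38626275e-04 -3.17579019e+01 -2.97597671e+01 -4.18196165e-02
  8.20059213e-02  3.70574901e-05]
px 254.0 182.0 n 772 mean [ 0.4964 -0.0833  0.0909] med z 0.093 encl [ 0.4882 -0.0824] 0.0431
px 326.0 185.0 n 278 mean [0.5152 0.0989 0.0762] med z 0.0794 encl [0.5081 0.1017] 0.0267
px 194.0 205.0 n 335 mean [ 0.5508 -0.2364  0.0764] med z 0.08 encl [ 0.5424 -0.2369] 0.0277
```

Canister 2 reads about -4.0 N, which is 0.41 kg, so it is the heavy one. I'll set it down, then grip its lid.

>>> {"api": "drive_tool", "payload": {"series": [[[0, 0, 0, 0, 0, 0.6, 50], [0, 0, 0, 0, 0, 1.2, 50], [0, 0, 0, 0, 0, 1.8, 50], [0, 0, 0, 0, 0, 2.2, 50], [0, 0, 0, 0, 0, 2.4, 50], [0, 0, 0, 0, 0, 2.48, 50], [0, 0, 0, 0, 0, 2.48, 50], [0, 0, 0, 0, 0, 2.48, 50], [0, 0, 0, 0, 0, 2.48, 66], [0, 0, 0, 0, 0, 2.48, 80], [0, 0, 0, 0, 0, 2.48, 90], [0, 0, 0, 0, 0, 2.48, 90], [0, 0, 0, 0, 0, 1.5, 90], [0, 0, 0, 0, 0, 0.3, 90], [0, 0, 0, 0, 0, 0.3, 90], [0, 0, 0, 0, 0, 0.3, 90], [0, 0, 0, 0, 0, 0.3, 90]]]}}

```text
time: 11.15
tool_pos: [0.4852, -0.0822, 0.048]
ee_rot: [-3.14, -0.001, -3.14]
wrist_force: [0.4, -0.4, -0.2]
width: 0.0846
```

```bash
python3 - <<'E'
from h import *
s=snap('scene','set2.png');o=robot.get_obs();print(o['tool_pos'],o['width'],o['wrist_force'])
cv2.imwrite('pics/set2.png',cv2.resize(s['img'][110:250,150:450],None,fx=2.6,fy=2.6))
tops(s,.06,.095)
E
```

```text
[ 0.48502658 -0.08212339  0.04776259] 0.08480205013568037 [-0.52573028 -0.15406015 -0.49084515]
px 326.0 185.0 n 279 mean [0.5152 0.099  0.0759] med z 0.0796 encl [0.5077 0.1009] 0.0271
px 273.0 185.0 n 69 mean [ 0.4927 -0.0354  0.0777] med z 0.0786 encl [ 0.4881 -0.035 ] 0.0133
px 254.0 187.0 n 288 mean [ 0.4934 -0.0836  0.0761] med z 0.0796 encl [ 0.4862 -0.0824] 0.0285
px 235.0 189.0 n 61 mean [ 0.4952 -0.1313  0.0773] med z 0.0768 encl [ 0.4937 -0.1314] 0.0077
px 194.0 205.0 n 337 mean [ 0.5509 -0.2362  0.0763] med z 0.0799 encl [ 0.5427 -0.2367] 0.0275
```

View pics/set2.png

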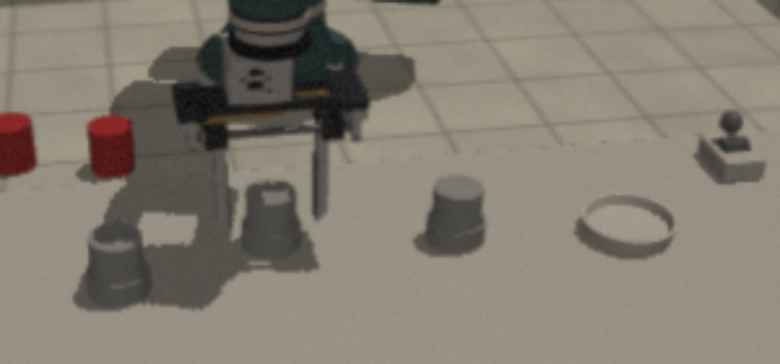

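The crop shows the heavy canister closed and upright at (272,220), between the open fingers. Next I grip the lid and lift it.

>>> {"api": "drive_tool", "payload": {"series": [[[0, 0, 0, 0, 0, 0, 70], [0, 0, 0, 0, 0, 0, 60], [0, 0, 0, 0, 0, 0, 52], [0, 0, 0, 0, 0, 0, 45], [0, 0, 0, 0, 0, 0, 40], [0, 0, 0, 0, 0, 0, 40], [0, 0, 0, 0, 0, 0, 40], [0, 0, 0, 0, 0, -1, 40], [0, 0, 0, 0, 0, -2.5, 40], [0, 0, 0, 0, 0, -4, 40], [0, 0, 0, 0, 0, -5.5, 40], [0, 0, 0, 0, 0, -7, 40], [0, 0, 0, 0, 0, -8, 40], [0, 0, 0, 0, 0, -8, 40], [0, 0, 0, 0, 0, -8, 40]]]}}

```text
time: 12.7
tool_pos: [0.4851, -0.082, 0.1277]
ee_rot: [-3.141, -0.002, -3.14]
wrist_force: [-1.0, 0.8, 0.5]
width: 0.0501
```

```bash
python3 - <<'E'
from h import *
s=snap('scene');o=robot.get_obs();print(o['tool_pos'],o['width'],o['wrist_force'])
cv2.imwrite('pics/lid1.png',cv2.resize(s['img'][110:250,150:450],None,fx=2.6,fy=2.6))
E
```

```text
[ 0.48470964 -0.08191298  0.12711993] 0.0498758212146531 [-0.26436969 -0.39884389 -0.71896353]
```

View pics/lid1.png

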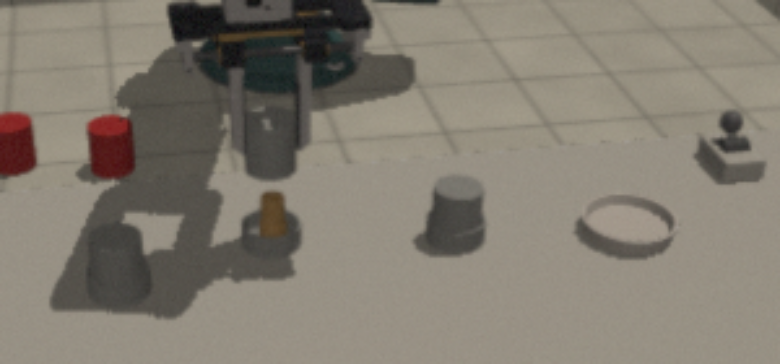

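The lid is up and the brass valve stands in the base at (272,213). I'll set the lid down 10.5 cm further out in x.

>>> {"api": "drive_tool", "payload": {"series": [[[0, 0, 0, -2.5, 0, 0, 40], [0, 0, 0, -5, 0, 0, 40], [0, 0, 0, -7.5, 0, 0, 40], [0, 0, 0, -9.5, 0, 0, 40], [0, 0, 0, -10.5, 0, 0, 40], [0, 0, 0, -10.5, 0, 0, 40], [0, 0, 0, -10.5, 0, 2, 40], [0, 0, 0, -10.5, 0, 4.5, 40], [0, 0, 0, -10.5, 0, 6.5, 40], [0, 0, 0, -10.5, 0, 7.7, 40], [0, 0, 0, -10.5, 0, 8.1, 40], [0, 0, 0, -10.5, 0, 8.1, 40], [0, 0, 0, -10.5, 0, 8.1, 40]]]}}

```text
time: 14.05
tool_pos: [0.5902, -0.0821, 0.0471]
ee_rot: [-3.14, -0.001, -3.14]
wrist_force: [-0.8, 0.2, -0.9]
width: 0.0502
```

>>> {"api": "drive_tool", "payload": {"series": [[[0, 0, 0, 0, 0, 0.15, 40], [0, 0, 0, 0, 0, 0.3, 40], [0, 0, 0, 0, 0, 0.42, 40], [0, 0, 0, 0, 0, 0.42, 40], [0, 0, 0, 0, 0, 0.42, 40]]]}}

```text
time: 14.55
tool_pos: [0.5901, -0.0821, 0.0429]
ee_rot: [-3.14, -0.001, -3.14]
wrist_force: [-0.1, 0.6, -0.1]
width: 0.0502
```

>>> {"api": "drive_tool", "payload": {"series": [[[0, 0, 0, 0, 0, 0, 56], [0, 0, 0, 0, 0, 0, 65], [0, 0, 0, 0, 0, 0, 80], [0, 0, 0, 0, 0, 0, 90], [0, 0, 0, 0, 0, 0, 90], [0, 0, 0, 0, 0, -3, 90], [0, 0, 0, 0, 0, -6, 90], [0, 0, 0, 0, 0, -9, 90], [0, 0, 0, 0, 0, -11, 90], [0, 0, 0, 4, 0, -11, 90], [0, 0, 0, 8, 0, -11, 90], [0, 0, 0, 10.5, 0, -11, 90], [0, 0, 0, 10.5, 0, -11, 90], [0, 0, 0, 10.5, 0, -11, 90]]]}}

```text
time: 15.95
tool_pos: [0.4857, -0.0821, 0.1535]
ee_rot: [-3.14, 0.001, -3.141]
wrist_force: [0.1, 0.2, -0.0]
width: 0.0847
```

```bash
python3 - <<'E'
from h import *
for n in('scene','top'):
    s=snap(n);W=world(s)
    if n=='scene': cv2.imwrite('pics/lid2.png',cv2.resize(s['img'][110:250,150:450],None,fx=2.6,fy=2.6))
    tops(s,.06,.09)
    b=s['img'].astype(int)
    m=(b[...,2]-b[...,0]>35)&(W[...,2]>.028)&(W[...,2]<.08)&(abs(W[...,1]+.08)<.05)&(W[...,0]>.4)&(W[...,0]<.55)
    P=W[m];print(n,'valve',len(P),P.mean(0),P.min(0),P.max(0))
o=robot.get_obs();print(o['tool_pos'],o['width'])
E
```

```text
px 326.0 185.0 n 276 mean [0.5154 0.0988 0.0764] med z 0.0798 encl [0.5074 0.1007] 0.0273
px 255.0 188.0 n 76 mean [ 0.4903 -0.0808  0.071 ] med z 0.0735 encl [ 0.4861 -0.0798] 0.014
px 194.0 205.0 n 334 mean [ 0.5508 -0.2361  0.0764] med z 0.0799 encl [ 0.5428 -0.2368] 0.0275
px 261.0 210.0 n 301 mean [ 0.5966 -0.0828  0.0732] med z 0.0755 encl [ 0.5904 -0.0818] 0.0272
scene valve 140 [ 0.49272385 -0.08221566  0.0596935 ] [ 0.47337995 -0.09351472  0.03654456] [ 0.50028392 -0.07018513  0.07780544]
px 384.0 205.0 n 142 mean [ 0.54   -0.2494  0.08  ] med z 0.0803 encl [ 0.5412 -0.2421] 0.0237
px 236.0 223.0 n 363 mean [0.5069 0.1011 0.0797] med z 0.08 encl [0.5071 0.1016] 0.0249<stdin>:8: RuntimeWarning: Mean of empty slice.
  ret = um.true_divide(
Traceback (most recent call last):
ValueError: zero-size array to reduction operation minimum which has no identity
```

View pics/lid2.png

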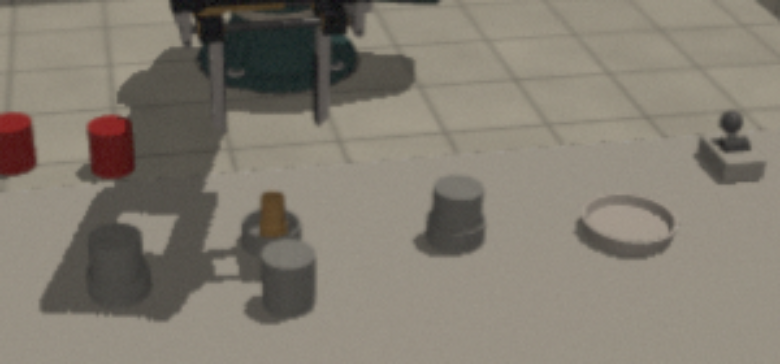

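The lid stands upright at (288,278). The valve is centred near (0.487, -0.082) with its top at about z 0.0735, as expected. Next I grip the valve.

>>> {"api": "drive_tool", "payload": {"series": [[[0, 0, 0, -0.1, 0, 3, 90], [0, 0, 0, -0.1, 0, 6, 90], [0, 0, 0, -0.1, 0, 8.5, 90], [0, 0, 0, -0.1, 0, 10, 90], [0, 0, 0, -0.1, 0, 10.4, 90], [0, 0, 0, -0.1, 0, 10.4, 90], [0, 0, 0, -0.1, 0, 10.4, 70], [0, 0, 0, -0.1, 0, 10.4, 50], [0, 0, 0, -0.1, 0, 10.4, 40], [0, 0, 0, -0.1, 0, 10.4, 33], [0, 0, 0, -0.1, 0, 10.4, 28], [0, 0, 0, -0.1, 0, 10.4, 22], [0, 0, 0, -0.1, 0, 10.4, 15], [0, 0, 0, -0.1, 0, 10.4, 15], [0, 0, 0, -0.1, 0, 10.4, 15], [0, 0, 0, -0.1, 0, 10.4, 15]]]}}

```text
time: 17.65
tool_pos: [0.4873, -0.0819, 0.0492]
ee_rot: [-3.141, 0.0, -3.14]
wrist_force: [0.1, 2.3, 0.2]
width: 0.0225
```

>>> {"api": "drive_tool", "payload": {"series": [[[0, 0, 0, 0, 0, -1, 15], [0, 0, 0, 0, 0, -2.5, 15], [0, 0, 0, 0, 0, -4, 15], [0, 0, 0, 0, 0, -5.5, 15], [0, 0, 0, 0, 0, -7, 15], [0, 0, 0, 0, 0, -8, 15], [0, 0, 0, 0, 0, -8, 15], [0, 0, 0, 0, 0, -8, 15]]]}}

```text
time: 18.45
tool_pos: [0.487, -0.0819, 0.1288]
ee_rot: [-3.141, -0.0, -3.14]
wrist_force: [0.1, -1.0, -1.9]
width: 0.0225
```

```bash
python3 - <<'E'
from h import *
s=snap('scene');o=robot.get_obs();print(o['tool_pos'],o['width'],o['wrist_force'])
cv2.imwrite('pics/v1.png',cv2.resize(s['img'][110:250,150:450],None,fx=2.6,fy=2.6))
W=world(s);b=s['img'].astype(int)
m=(b[...,2]-b[...,0]>30)&(W[...,2]>.06)&(abs(W[...,1]+.08)<.05)&(W[...,0]>.4)&(W[...,0]<.55)
P=W[m];print(len(P),np.percentile(P,[2,50,98],axis=0).round(4))
E
```

```text
[ 0.4867014  -0.08181772  0.12828491] 0.022868510709140446 [-0.97824055  0.18546184 -3.01651583]
250 [[ 0.4778 -0.1109  0.1096]
 [ 0.4957 -0.0833  0.1436]
 [ 0.5091 -0.0485  0.2585]]
```

View pics/v1.png

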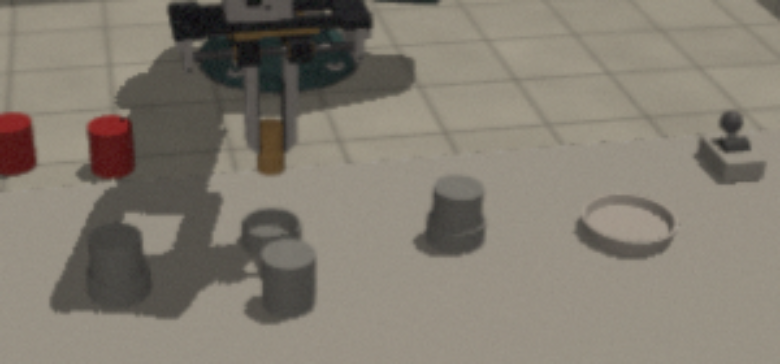

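>>> {"api": "drive_tool", "payload": {"series": [[[0, 0, 0, 0, 1, -1.5, 15], [0, 0, 0, -0.3, 3, -3, 15], [0, 0, 0, -0.6, 6, -3, 15], [0, 0, 0, -0.9, 9, -3, 15], [0, 0, 0, -1.2, 12, -3, 15], [0, 0, 0, -1.5, 15, -3, 15], [0, 0, 0, -1.8, 18, -3, 15], [0, 0, 0, -2.1, 21, -3, 15], [0, 0, 0, -2.4, 24, -3, 15], [0, 0, 0, -2.7, 27, -3, 15], [0, 0, 0, -3, 30, -3, 15], [0, 0, 0, -3.3, 33, -3, 15], [0, 0, 0, -3.6, 35.2, -3, 15], [0, 0, 0, -3.6, 36.2, -3, 15], [0, 0, 0, -3.6, 36.2, -3, 15], [0, 0, 0, -3.6, 36.2, 0, 15], [0, 0, 0, -3.6, 36.2, 3, 15], [0, 0, 0, -3.6, 36.2, 5, 15], [0, 0, 0, -3.6, 36.2, 6, 15], [0, 0, 0, -3.6, 36.2, 6, 15]]]}}

```text
time: 20.5
tool_pos: [0.521, 0.2786, 0.0662]
ee_rot: [-3.139, -0.005, -3.141]
wrist_force: [0.7, -0.5, -3.1]
width: 0.0228
```

```bash
python3 - <<'E'
from h import *
s=snap('scene');o=robot.get_obs();print(o['tool_pos'],o['width'],o['wrist_force'])
cv2.imwrite('pics/v2.png',cv2.resize(s['img'][110:250,250:500],None,fx=3,fy=3))
E
```

```text
[0.52202671 0.27928056 0.06793683] 0.02285725991236614 [ 0.46164779  0.24765935 -2.19159419]
```

View pics/v2.png

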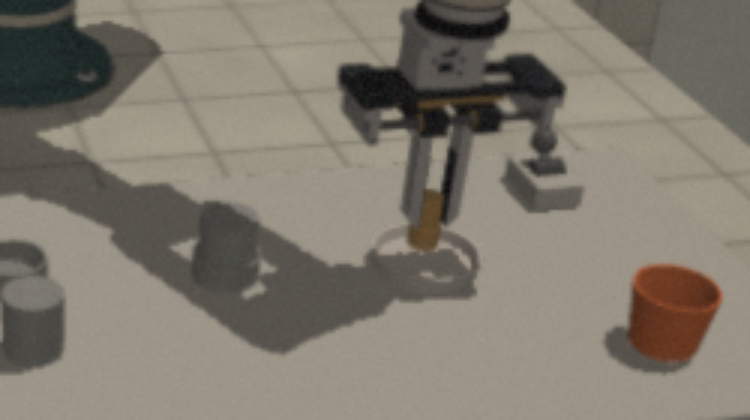

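The valve hangs upright over the dish centre at (425,235). I'll lower it slowly.

>>> {"api": "drive_tool", "payload": {"series": [[[0, 0, 0, -0.1, 0, 0.5, 15], [0, 0, 0, -0.1, 0, 1, 15], [0, 0, 0, -0.1, 0, 1.4, 15], [0, 0, 0, -0.1, 0, 1.6, 15], [0, 0, 0, -0.1, 0, 1.65, 15], [0, 0, 0, -0.1, 0, 1.65, 15], [0, 0, 0, -0.1, 0, 1.65, 15]]]}}

```text
time: 21.25
tool_pos: [0.5231, 0.2794, 0.0516]
ee_rot: [-3.141, -0.002, -3.141]
wrist_force: [-0.5, -0.5, -2.4]
width: 0.0227
```

>>> {"api": "drive_tool", "payload": {"series": [[[0, 0, 0, 0, 0, 0.05, 15], [0, 0, 0, 0, 0, 0.1, 15], [0, 0, 0, 0, 0, 0.13, 15], [0, 0, 0, 0, 0, 0.13, 15], [0, 0, 0, 0, 0, 0.13, 15]]]}}

```text
time: 21.75
tool_pos: [0.5231, 0.2794, 0.0503]
ee_rot: [-3.141, -0.002, -3.141]
wrist_force: [0.5, -0.3, -2.2]
width: 0.0227
```

>>> {"api": "drive_tool", "payload": {"series": [[[0, 0, 0, 0, 0, 0.03, 15], [0, 0, 0, 0, 0, 0.06, 15], [0, 0, 0, 0, 0, 0.06, 15]]]}}

```text
time: 22.05
tool_pos: [0.5232, 0.2794, 0.0502]
ee_rot: [-3.141, -0.002, -3.141]
wrist_force: [-1.3, -0.4, 0.8]
width: 0.0227
```

Contact: the force went from -2.2 to +0.8 N, so the dish is carrying the valve. I'll release gently and stay down for a moment.

>>> {"api": "drive_tool", "payload": {"series": [[[0, 0, 0, 0, 0, 0.05, 15], [0, 0, 0, 0, 0, 0.04, 22], [0, 0, 0, 0, 0, 0.04, 27], [0, 0, 0, 0, 0, 0.02, 32], [0, 0, 0, 0, 0, 0, 40], [0, 0, 0, 0, 0, 0, 45], [0, 0, 0, 0, 0, 0, 45], [0, 0, 0, 0, 0, 0, 45], [0, 0, 0, 0, 0, -1, 45], [0, 0, 0, 0, 0, -3, 45], [0, 0, 0, 0, 0, -6, 45], [0, 0, 0, 0, 0, -9, 45], [0, 0, 0, 0, 0, -13, 45], [0, 0, 0, 4, 0, -15, 45], [0, 0, 0, 8, 0, -16, 45], [0, 0, 0, 12, 0, -16, 45], [0, 0, 0, 16, 0, -16, 45], [0, 0, 0, 16, 0, -16, 45], [0, 0, 0, 16, 0, -16, 45]]]}}

```text
time: 23.95
tool_pos: [0.3633, 0.2797, 0.2117]
ee_rot: [3.141, 0.001, -3.14]
wrist_force: [-0.3, 0.2, -0.4]
width: 0.0425
```

```bash
python3 - <<'E'
from h import *
for n in('scene','top'):
    s=snap(n,n+'9.png');tops(s,.06,.09);W=world(s);b=s['img'].astype(int)
    m=(b[...,2]-b[...,0]>30)&(W[...,2]>.028)&(W[...,2]<.1)&(np.hypot(W[...,1]-.28,W[...,0]-.52)<.06)
    P=W[m]
    if len(P):print(n,'valve',len(P),np.percentile(P,[3,50,97],axis=0).round(4))
o=robot.get_obs();print(o['tool_pos'],o['width'],o['wrist_force'],np.abs(o['qvel']).max())
E
```

```text
px 326.0 185.0 n 277 mean [0.5153 0.0987 0.0762] med z 0.0797 encl [0.5066 0.1015] 0.0274
px 392.0 183.0 n 79 mean [0.5248 0.2765 0.0714] med z 0.0734 encl [0.5223 0.2769] 0.0155
px 194.0 205.0 n 332 mean [ 0.5507 -0.2364  0.0765] med z 0.08 encl [ 0.5417 -0.236 ] 0.028
px 261.0 210.0 n 312 mean [ 0.5968 -0.0825  0.073 ] med z 0.0753 encl [ 0.5901 -0.081 ] 0.0272
scene valve 179 [[0.5142 0.2657 0.0312]
 [0.529  0.2754 0.0557]
 [0.535  0.2891 0.0773]]
px 312.0 187.0 n 349 mean [ 0.589  -0.0812  0.0747] med z 0.0752 encl [ 0.5903 -0.0818] 0.0251
px 378.0 205.0 n 404 mean [ 0.5415 -0.2346  0.0789] med z 0.0796 encl [ 0.5423 -0.2356] 0.0259
px 236.0 223.0 n 366 mean [0.5068 0.101  0.0796] med z 0.0799 encl [0.5071 0.1018] 0.025
px 162.0 219.0 n 94 mean [0.5211 0.277  0.0736] med z 0.0743 encl [0.5213 0.2784] 0.0119
top valve 136 [[0.5098 0.266  0.0356]
 [0.5196 0.2739 0.0733]
 [0.5312 0.2883 0.0781]]
[0.3643317  0.2795346  0.21098863] 0.042573490819414306 [ 0.59896809 -0.21607704  1.2001761 ] 0.01846213333535808
```

View pics/scene9.png

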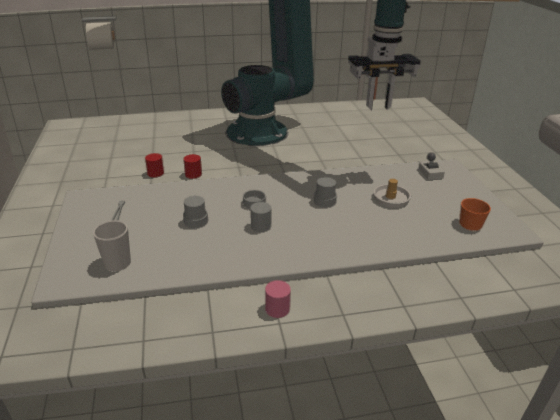

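View pics/top9.png

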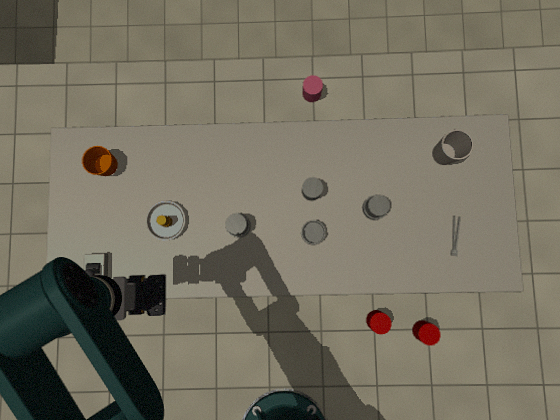

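The valve stands upright in the dish: scene (392,189), top (162,219). The open base is at top (314,232), and its lid stands upright beside it at (313,188). The two light canisters at (237,224) and (377,206) are closed, and the arm is clear of everything. I'll hand it in.

```bash
python3 -c "
from bench import robot
print(robot.close_job(), robot.get_obs()['time'])"
```

```text
the job is handed in; nothing more can be done
the job is handed in; nothing more can be done
```

The brass valve is standing upright in the white dish, and the job was handed in at about 24 s with no verdict reported.

- **Finding the heavy one:** I lifted two canisters closed. The one at (0.507, 0.101) read about 2 N, so it is light. The middle one at (0.485, -0.082) read about 4 N, so it holds the valve. I did not lift the third at (0.543, -0.235), because only one canister can be heavy.
- **Lid and valve:** I stood the heavy one's lid upright on the shelf at (0.590, -0.082). I then lowered the valve into the dish until the wrist force went from -2.2 to +0.8 N, and opened the fingers while still down around it.
- **Last checks:** In the final pictures the valve top is at z 0.074–0.075 m, as it should be standing on the dish floor. The lid top is at z 0.075 m, the two light canisters are closed at z 0.080 m, the open base is on the shelf, and the arm is clear.
- **Disagreements:** The fingers read 22.5 mm on the valve's 24 mm section, probably because the pads give a little. Single wrist-force readings varied by about 1 N, so I averaged several.

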